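Set out the wing ribs from root to tip

TASK

Stand the four loose wing ribs upright on the building board, one on each cross, in order of size: the largest at the cross next to the tall root block, then each smaller one in turn, the smallest at the far end. Centre each rib on its cross, along the cross's long line, with its blunt, dark-edged nose on the robot's side; leave them standing free, and leave the glue bottle standing where it is.

Things in the scene. Friction and masses are not known exactly. Their poses are not given: they have to be found in the camera images.
- rib_a_mid (a point): The largest wing rib (of 120, 102, 84, 66 mm): loose plywood aerofoil 120 mm long, 32 mm high at its thickest, 14 mm thick, standing upright on its long flat edge, to be pinched from above across the 14 mm. Point: mid-length, mid-thickness, 16 mm above its underside. x runs along the rib from blunt nose with dark leading edge (-x end) to thin tail (+x end), y across the thickness, z up.
- rib_b_mid (a point): The second largest wing rib (of 120, 102, 84, 66 mm): loose plywood aerofoil 102 mm long, 28 mm high at its thickest, 14 mm thick, standing upright on its long flat edge, to be pinched from above across the 14 mm. Point: mid-length, mid-thickness, 14 mm above its underside. x runs along the rib from blunt nose with dark leading edge (-x end) to thin tail (+x end), y across the thickness, z up.
- rib_c_mid (a point): The second smallest wing rib (of 120, 102, 84, 66 mm): loose plywood aerofoil 84 mm long, 24 mm high at its thickest, 14 mm thick, standing upright on its long flat edge, to be pinched from above across the 14 mm. Point: mid-length, mid-thickness, 12 mm above its underside. x runs along the rib from blunt nose with dark leading edge (-x end) to thin tail (+x end), y across the thickness, z up.
- rib_d_mid (a point): The smallest wing rib (of 120, 102, 84, 66 mm): loose plywood aerofoil 66 mm long, 20 mm high at its thickest, 14 mm thick, standing upright on its long flat edge, to be pinched from above across the 14 mm. Point: mid-length, mid-thickness, 10 mm above its underside. x runs along the rib from blunt nose with dark leading edge (-x end) to thin tail (+x end), y across the thickness, z up.
- mark1: Rib station 1 of 4: flat black cross on the fixed cork building board (150 x 440 x 8 mm); long line 136 mm, short bar 30 mm. Origin at the crossing, on the board's upper face, 8 mm above the table. x along the long line, away from the robot (-x: robot's side), y along the row, z up. Stations lie 80 mm apart in one straight row in order 1, 2, 3, 4, mark 1 at the +y end.
- mark2: Rib station 2 of 4: flat black cross on the fixed cork building board (150 x 440 x 8 mm); long line 136 mm, short bar 30 mm. Origin at the crossing, on the board's upper face, 8 mm above the table. x along the long line, away from the robot (-x: robot's side), y along the row, z up. Stations lie 80 mm apart in one straight row in order 1, 2, 3, 4, mark 1 at the +y end.
- mark3: Rib station 3 of 4: flat black cross on the fixed cork building board (150 x 440 x 8 mm); long line 136 mm, short bar 30 mm. Origin at the crossing, on the board's upper face, 8 mm above the table. x along the long line, away from the robot (-x: robot's side), y along the row, z up. Stations lie 80 mm apart in one straight row in order 1, 2, 3, 4, mark 1 at the +y end.
- mark4: Rib station 4 of 4: flat black cross on the fixed cork building board (150 x 440 x 8 mm); long line 136 mm, short bar 30 mm. Origin at the crossing, on the board's upper face, 8 mm above the table. x along the long line, away from the robot (-x: robot's side), y along the row, z up. Stations lie 80 mm apart in one straight row in order 1, 2, 3, 4, mark 1 at the +y end.
- root: The root block: fixed brown wooden block 140 mm long (x), 18 mm thick (y), 45 mm high, on the board at one end of the row, 80 mm beyond the last cross: at some starts beyond mark 1, at others beyond mark 4. Origin: centre of its underside, on the board. (At the row's other end is a small low wooden tip block, 45 x 18 x 12 mm.)
- glue: A bystander: an amber glue bottle, 48 mm across and 100 mm high, standing on the table beside the work; loose. Origin at the centre of its underside, z up.
Not all that is in view belongs to the job. What is shaped like the part that bears rib_c_mid but green or purple is not meant.

How it is judged:
By the outcome, as a careful person would: the job done as asked, in the order asked, and still so for the second after the job is handed in, with the robot touching nothing.
It also fails if it takes over 112 s, if anything falls off the work surface, if the arm or the gripper's body presses on something with over 40 N, if the wrist force passes 120 N, or if a joint passes its speed limit or range.

ROBOT

A 6-joint arm with a two-finger parallel gripper is mounted at the origin on the work surface. World frame = base frame: x ahead of the robot, y to its left, z up, the work surface at z = 0. Lengths are in m, angles in degrees, forces in N, time in s.
With the tool pointing down it reaches from about 0.35 to 0.875 m from the base axis. Payload 4.2 kg.
Tool frame: the origin (TCP) lies at the very end of the fingers, on their centre line; the grasp point (between the pads) lies 19 mm behind it; z points along the fingers, y is the line along which they close (so a half turn about z gives the same grasp; the last joint's range is limited). The gripper opens to 87 mm and grips with 3 to 60 N. Pads are 19 mm wide; open, the fingers measure 117 mm over their backs; the gripper's body (75 mm by 190 mm) begins 51 mm behind the grasp point.
Start: joints at [-52.563, 22.042, 0.453, 0, -68.411, -14.817], TCP at [0.24, -0.577, 0.223] pointing down, gripper open.
Joint ranges: [-179.83, 179.83], [-69.29, 118.12], [-61.27, 80.66], [-181.25, 117.63], [-171.15, -9.14], [-177.46, 177.46]. Speed limits (degrees/s): [159.86, 159.86, 180, 180, 180, 180].

INTERFACE

Orientations are given as a 3x3 rotation matrix whose columns are the frame's x, y, z axes.
In Python, from station import monitor, cams, ticket gives the robot as it stands.
- The arm moves only by the tool drive_tool, never from a script. Its argument "moves" is a list of rows, each an object with "delta_pos": the shift along the tool's x, y, z in mm, a list of three; "turn": the turn about the tool's z in rad; "claw": the opening, from 0 (shut) to 1 (fully open). A call has 1 to 12 rows; each row shifts and turns the commanded pose from where the row before left it, along the tool's axes as they then stand; what a row does not reach is not made up. A row lasts 1/8 s, in which the tool goes at most 62.5 mm and 10.7 degrees, less where a joint would pass 70% of its speed; a pose out of reach is approached as far as the arm can. A call is refused whole if a number of a shift passes 62.5 or a number of a turn 0.188, either way. A call with a gripper value outside its range is refused whole. The fingers move at their own pace and stop on an object; the grip force is fixed at half the most. Time passes only in rows, so rows that do not move let the fingers close. It gives the time, the measured TCP pose, the force, the opening and the grip force at its end, in the units of the state.
- monitor.sense(): the state, without advancing time (a new reading comes with each control period).
- cams.capture(name): name is "side" or "top" or "wrist"; returns a dict with "color" (384x512x3 uint8, red, green, blue), "range_z" (384x512 float32, m along the optical axis (not along the pixel's ray), 0 where there is no reading), "vertical_fov" (degrees; the focal length in pixels is half the picture's height over the tangent of half this angle, whatever the lens; pixels are square), "cx", "cy" (the principal point, pixels), "extrinsics" (4x4, takes a point from camera to world coordinates). Camera axes: x right, y down, z forward; pixel columns grow to the right and rows downward; lengths in m; the calibration is good to about 2 mm. A picture is of the moment at which its call begins.
- ticket.finish_job(): hands the job in; it is judged then, once.
The state is a dict: "time_s": time; "joints": joint angles; "joint_velocities": joint speeds; "effort": joint torques, N m; "tcp_pos": TCP position; "ee_rot": TCP orientation; "wrist_force": force on the tool from outside, world axes, zero at the start; "moment": the same for the moment, N m; "gripper_width": opening from 0.0 (shut) to 1.0 (fully open); "gripper_force": force on a finger pad.
Only numpy, scipy, OpenCV 4.12 (cv2) and the standard library are available. Lean on these libraries where they do the work, as an engineer would, in place of code of your own. Each camera call takes 0.05 s, during which the arm holds its last target. There are 200 camera calls.

## Working session

There is one attempt and no reset: what is moved stays moved. The work goes in short steps, Python scripts to look and compute and a tool call to move; the robot and the scene stay as the last step left them, time stands still between calls to the robot, and variables do not carry over. Pictures are saved under pics/ and viewed, at most 14 in all, crops included, and the job is handed in when it is done.

Besides the shell and the picture viewer there is one more tool, called after "Call:" by a JSON object that holds its "api" and its "payload". drive_tool: Moves the arm, as the interface text tells. Its arguments: {"type":"object","properties":{"moves":{"type":"array","items":{"type":"object","properties":{"delta_pos":{"type":"array","items":{"type":"number"}},"turn":{"type":"number"},"claw":{"type":"number"}}}}},"required":["moves"]}

```bash
ls; mkdir -p pics; cat > h.py <<'E'
import numpy as np, cv2
from station import monitor, cams, ticket
def cap(n,save=None):
    c=cams.capture(n)
    if save: cv2.imwrite(f'pics/{save}.png',c['color'][:,:,::-1])
    return c
def pts(c):
    "world point per pixel from range"
    h,w=c['range_z'].shape; f=h/2/np.tan(np.radians(c['vertical_fov'])/2)
    u,v=np.meshgrid(np.arange(w),np.arange(h)); z=c['range_z']
    P=np.stack([(u-c['cx'])/f*z,(v-c['cy'])/f*z,z],-1)
    E=c['extrinsics']; return P@E[:3,:3].T+E[:3,3]
def state():
    s=monitor.sense(); print(s['time_s'],np.round(s['tcp_pos'],4),np.round(s['ee_rot'],3).tolist(),s['gripper_width'],np.round(s['wrist_force'],1)); return s
E
python3 - <<'E'
from h import *
state()
for n in ['top','side']:
    c=cap(n,n+'0'); np.savez(n+'0.npz',**c); print(n,c['vertical_fov'],c['cx'],c['cy'],np.round(c['extrinsics'],3).tolist())
E
```

```text
pics
0.0 [ 0.2402 -0.5764  0.2214] [[-0.923, -0.384, -0.001], [-0.384, 0.923, 0.002], [0.0, 0.002, -1.0]] 0.997922653746312 [-0.8 -1.1  0.7]
top 51.661584335500855 253.96881627526707 194.41990565245172 [[-0.025, -0.997, 0.075, 0.427], [-0.999, 0.027, 0.019, -0.088], [-0.021, -0.074, -0.997, 1.105], [0.0, 0.0, 0.0, 1.0]]
side 49.1843041390559 255.80471074981924 195.77354300678286 [[-0.818, -0.321, 0.477, 0.035], [-0.575, 0.43, -0.697, 0.618], [0.019, -0.844, -0.536, 0.568], [0.0, 0.0, 0.0, 1.0]]
```

View pics/top0.png

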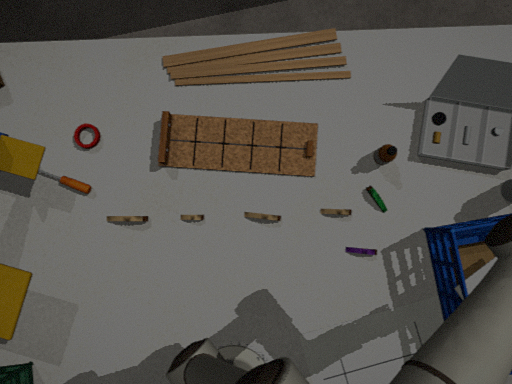

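View pics/side0.png

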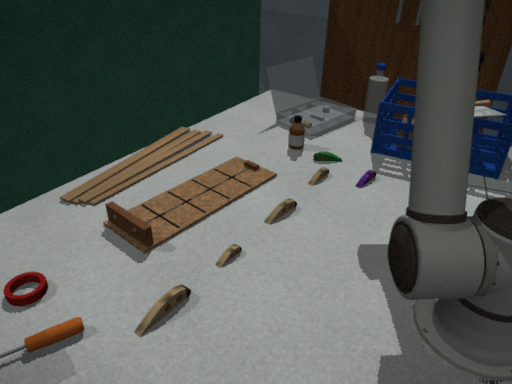

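Top view: ribs at about px (128,219) A, (262,216) B, (336,212) C and (192,217) D, all with the nose to the right (-y). The root block is at (165,137) on the +y side, so mark 1 is next to it. The crosses lie along row ~143, and the bottle is at (387,153).

```bash
cat > m.py <<'E'
from h import *
c=dict(np.load('top0.npz')); P=pts(c); col=c['color'].astype(int)
print('table z',np.median(P[240:280,100:160,2]),'board z',np.median(P[120:135,205:215,2]), np.median(P[150:170,290:300,2]))
hsv=cv2.cvtColor(c['color'],cv2.COLOR_RGB2HSV)
for n,(u,v),L in [('A',(128,219),.12),('B',(262,216),.102),('C',(336,212),.084),('D',(192,217),.066)]:
    m=np.zeros(P.shape[:2],bool); m[v-14:v+14,u-28:u+28]=True
    z0=np.median(P[...,2][m]); m&=P[...,2]>z0+.006
    q=P[m]; 
    (cx,cy),(w,h),a=cv2.minAreaRect((q[:,:2]*1000).astype(np.float32))
    print(n,len(q),'z0',round(z0,4),'zmax',q[:,2].max().round(4),'ctr',round(cx,1),round(cy,1),'size',round(w,1),round(h,1),'ang',round(a,1),'exp',L)
# board lines: dark pixels on board
def ray(u,v,z):
    E=c['extrinsics'];f=192/np.tan(np.radians(c['vertical_fov'])/2)
    d=E[:3,:3]@np.array([(u-c['cx'])/f,(v-c['cy'])/f,1]);return E[:3,3]+d*(z-E[2,3])/d[2]
g=hsv[...,2]
for v in (125,132,155,162):
    row=g[v-2:v+3,170:315].mean(0); 
    i=[170+k for k in range(2,143) if row[k]<row.mean()-18 and row[k]==row[k-2:k+3].min()]
    print(v,[(k,np.round(ray(k,v,.008)[:2]*1000).tolist()) for k in i])
for u in (186,197,211,225,239,253,267,281):
    s=g[112:175,u-1:u+2].mean(1); k=112+s[15:50].argmin()+15; print(u,k,np.round(ray(u,k,.008)*1000,1)[:2])
E
python3 m.py
```

```text
table z -0.0004661313710818682 board z 0.007748704064083345 0.007796633851341994
A 215 z0 0.0001 zmax 1.105 ctr 444.7 127.6 size 433.0 14.1 ang 87.1 exp 0.12
B 195 z0 0.0001 zmax 1.105 ctr 441.5 -88.1 size 97.2 28.9 ang 82.3 exp 0.102
C 159 z0 0.0001 zmax 1.105 ctr 462.6 -206.9 size 50.4 242.6 ang 5.0 exp 0.084
D 114 z0 -0.0001 zmax 1.105 ctr 434.9 44.1 size 264.0 56.8 ang 81.1 exp 0.066
125 [(196, [710.0, 91.0]), (225, [707.0, 9.0]), (253, [705.0, -69.0]), (282, [702.0, -151.0])]
132 [(196, [690.0, 92.0]), (224, [687.0, 13.0]), (253, [685.0, -69.0]), (281, [683.0, -147.0])]
155 [(194, [625.0, 98.0]), (222, [622.0, 20.0]), (251, [620.0, -62.0]), (280, [618.0, -143.0]), (306, [615.0, -215.0])]
162 [(193, [605.0, 101.0]), (222, [602.0, 20.0]), (250, [600.0, -58.0]), (279, [598.0, -139.0])]
186 141 [664.9 120.1]
197 141 [664.   89.1]
211 142 [660.   49.7]
225 143 [656.   10.4]
239 144 [652.  -28.8]
253 145 [648. -68.]
267 146 [ 644.  -107.1]
281 147 [ 640.  -146.1]
```

```bash
python3 - <<'E'
import re
s=open('m.py').read()
s=s.replace("m&=P[...,2]>z0+.006","m&=(P[...,2]>z0+.005)&(c['range_z']>.5)")
open('m.py','w').write(s)
E
cat >> m.py <<'E'
# subpixel lines: per-row darkest centroid near each cross, fit line y(x) on board
print('--fits'); A=[]
for u0 in (195,223.5,252,280.5):
    W=[]
    for v in list(range(120,139))+list(range(149,168)):
        uc=u0+(143-v)*.06; k=np.arange(int(uc)-4,int(uc)+6); w=np.clip(np.median(g[v,k])-12-g[v,k].astype(float),0,None)
        if w.sum()>15: W.append(ray((k*w).sum()/w.sum(),v,.008)[:2]*1000)
    W=np.array(W); p=np.polyfit(W[:,0],W[:,1],1); r=W[:,1]-np.polyval(p,W[:,0]); ok=abs(r)<4; p=np.polyfit(W[ok,0],W[ok,1],1)
    A.append(p); print(ok.sum(),np.degrees(np.arctan(p[0])).round(2),'y at 652:',np.polyval(p,652).round(1))
E
python3 m.py | grep -v '^[12]'
```

```text
table z -0.0004661313710818682 board z 0.007748704064083345 0.007796633851341994
A 211 z0 0.0001 zmax 0.0358 ctr 454.8 277.8 size 40.6 134.8 ang 10.8 exp 0.12
B 192 z0 0.0001 zmax 0.0316 ctr 462.5 -75.3 size 78.6 113.1 ang 13.9 exp 0.102
C 167 z0 0.0001 zmax 0.0308 ctr 455.7 -286.9 size 139.2 64.0 ang 84.2 exp 0.084
D 116 z0 -0.0001 zmax 0.0237 ctr 445.3 109.0 size 140.9 58.5 ang 80.1 exp 0.066
--fits
36 -5.52 y at 652: 96.1
37 -5.51 y at 652: 15.8
36 -5.57 y at 652: -64.8
34 -5.64 y at 652: -145.0
```

Call:
{"api": "drive_tool", "payload": {"moves": [{"delta_pos": [0,0,-40],"turn": -0.186,"claw": 1},{"delta_pos": [0,0,-40],"turn": -0.186,"claw": 1},{"delta_pos": [0,0,-20],"turn": -0.186,"claw": 1},{"delta_pos": [0,0,0],"turn": -0.186,"claw": 1},{"delta_pos": [0,0,0],"turn": -0.186,"claw": 1},{"delta_pos": [0,0,0],"turn": -0.186,"claw": 1},{"delta_pos": [0,0,0],"turn": -0.066,"claw": 1}]}}

```text
time_s: 0.98
tcp_pos: [0.2403, -0.5766, 0.3219]
ee_rot: [[0.009, -1.0, -0.001], [-1.0, -0.009, 0.001], [-0.001, 0.001, -1.0]]
wrist_force: [-0.1, 0.0, 0.5]
gripper_width: 1.001
gripper_force: 0.0
```

Call:
{"api": "drive_tool", "payload": {"moves": [{"delta_pos": [-58,-43,20]},{"delta_pos": [-58,-43,20]},{"delta_pos": [-58,-43,20]},{"delta_pos": [-58,-43,20]},{"delta_pos": [-58,-43,20]},{"delta_pos": [0,0,0]},{"delta_pos": [0,0,0]}]}}

```text
invalid input
```

```bash
python3 - <<'E'
from h import *
s=state(); c=cap('wrist','w0'); np.savez('w0.npz',**c); E=c['extrinsics']; print(np.round(E,3).tolist(), E[:3,3]-s['tcp_pos'])
E
```

```text
0.975 [ 0.2403 -0.5766  0.3219] [[0.009, -1.0, -0.001], [-1.0, -0.009, 0.001], [-0.001, 0.001, -1.0]] 1.0012731217444963 [-0.1  0.   0.5]
[[-1.0, -0.007, -0.004, 0.241], [-0.008, 0.968, 0.249, -0.644], [0.002, 0.249, -0.968, 0.484], [0.0, 0.0, 0.0, 1.0]] [ 0.00085601 -0.06747266  0.1617164 ]
```

View pics/w0.png

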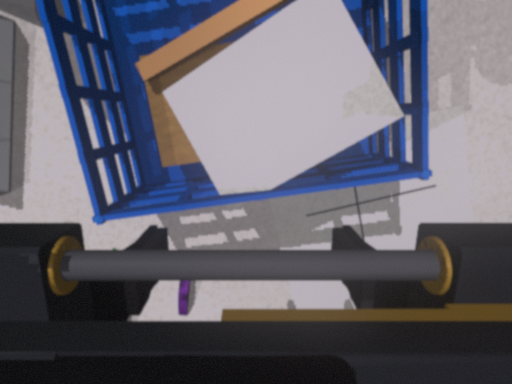

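The wrist view shows the blue basket above the gripper bar and the purple decoy at (184,296). A point under the TCP is visible around row 150. Rows need every field.

Call:
{"api": "drive_tool", "payload": {"moves": [{"delta_pos": [-58,-43,15],"turn": 0,"claw": 1},{"delta_pos": [-58,-43,15],"turn": 0,"claw": 1},{"delta_pos": [-58,-43,15],"turn": 0,"claw": 1},{"delta_pos": [-58,-43,15],"turn": 0,"claw": 1},{"delta_pos": [-58,-43,15],"turn": 0,"claw": 1},{"delta_pos": [0,0,0],"turn": 0,"claw": 1},{"delta_pos": [0,0,0],"turn": 0,"claw": 1}]}}

```text
time_s: 1.9
tcp_pos: [0.4212, -0.33, 0.259]
ee_rot: [[0.006, -1.0, -0.0], [-1.0, -0.006, -0.0], [0.0, 0.0, -1.0]]
wrist_force: [-0.4, 0.0, -0.0]
gripper_width: 1.0
gripper_force: 0.0
```

```bash
python3 - <<'E'
from h import *
s=state(); c=cap('wrist','w1'); np.savez('w1.npz',**c)
E
```

```text
1.9 [ 0.4212 -0.33    0.259 ] [[0.006, -1.0, -0.0], [-1.0, -0.006, -0.0], [0.0, 0.0, -1.0]] 0.9996314269375222 [-0.4  0.  -0. ]
```

View pics/w1.png

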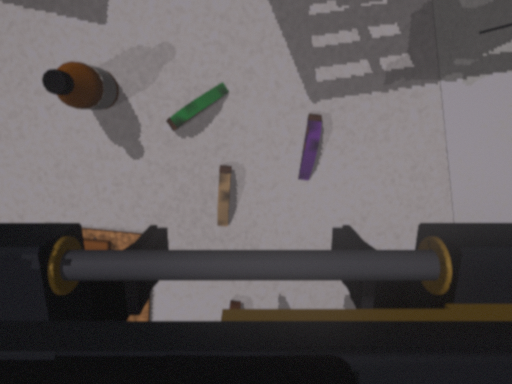

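C is at (224,195) in the wrist view, nose up (-y). The bottle is at (80,85), with the green and purple decoys at (198,105) and (311,147).

```bash
cat >> h.py <<'E'
def ribs(c,zlo=.006,zhi=.045,vmax=222):
    P=pts(c); z=P[...,2]; m=((z>zlo)&(z<zhi)&(c['range_z']>.05)).astype(np.uint8); m[vmax:]=0
    m=cv2.morphologyEx(m,cv2.MORPH_OPEN,np.ones((3,3),np.uint8))
    n,l,st,_=cv2.connectedComponentsWithStats(m); out=[]
    for i in range(1,n):
        if st[i,4]<150: continue
        q=P[l==i]; hsv=cv2.cvtColor(c['color'],cv2.COLOR_RGB2HSV)[l==i]
        (cx,cy),(w,h),a=cv2.minAreaRect((q[:,:2]*1000).astype(np.float32))
        if w<h: w,h,a=h,w,a+90   # a: world angle of long axis
        if w>150: continue
        ax=np.array([np.cos(np.radians(a)),np.sin(np.radians(a))]); t=(q[:,:2]*1000-[cx,cy])@ax; nn=(q[:,:2]*1000-[cx,cy])@[-ax[1],ax[0]]
        dark=t[hsv[:,2]<np.percentile(hsv[:,2],12)].mean()
        print('hue',np.median(hsv[:,0]),'ctr',round(cx,1),round(cy,1),'size',round(w,1),round(h,1),'ang',round(a,1),'top',round(np.percentile(q[:,2],98)*1000,1),'darkside',round(dark,1),'medn',round(np.median(nn),1),'box',st[i,:4])
E
python3 - <<'E'
from h import *
ribs(dict(np.load('w1.npz')))
E
```

```text
hue 9.0 ctr 588.1 -423.3 size 45.8 16.8 ang 82.6 top 44.5 darkside 0.6 medn 5.4 box [95 68 24 42]
hue 65.0 ctr 488.8 -403.6 size 76.2 15.1 ang 34.3 top 24.4 darkside 26.3 medn 0.6 box [167  87  55  44]
hue 138.0 ctr 345.4 -359.4 size 77.0 15.1 ang 83.1 top 24.6 darkside -26.3 medn -0.8 box [300 114  22  62]
hue 14.0 ctr 453.5 -295.8 size 75.7 15.0 ang 86.7 top 24.5 darkside -29.3 medn -0.0 box [218 165  14  57]
```

Call:
{"api": "drive_tool", "payload": {"moves": [{"delta_pos": [-48,-3,0],"turn": 0,"claw": 1},{"delta_pos": [-48,-3,0],"turn": 0,"claw": 1},{"delta_pos": [-48,-3,0],"turn": 0,"claw": 1},{"delta_pos": [-48,-3,0],"turn": 0,"claw": 1},{"delta_pos": [-48,-3,0],"turn": 0,"claw": 1},{"delta_pos": [-48,-3,0],"turn": 0,"claw": 1},{"delta_pos": [-48,-3,0],"turn": 0,"claw": 1},{"delta_pos": [-48,-3,0],"turn": 0,"claw": 1},{"delta_pos": [-48,-3,0],"turn": 0,"claw": 1},{"delta_pos": [-48,-3,0],"turn": 0,"claw": 1},{"delta_pos": [-48,-3,0],"turn": 0,"claw": 1},{"delta_pos": [-48,0,0],"turn": 0,"claw": 1}]}}

```text
time_s: 3.45
tcp_pos: [0.4517, 0.2464, 0.2594]
ee_rot: [[0.003, -1.0, 0.001], [-1.0, -0.003, 0.001], [-0.001, -0.001, -1.0]]
wrist_force: [0.1, -0.1, -0.6]
gripper_width: 1.001
gripper_force: 0.0
```

Call:
{"api": "drive_tool", "payload": {"moves": [{"delta_pos": [-15,0,0],"turn": 0,"claw": 1},{"delta_pos": [0,0,0],"turn": 0,"claw": 1}]}}

```text
time_s: 3.7
tcp_pos: [0.451, 0.2607, 0.2588]
ee_rot: [[0.005, -1.0, -0.0], [-1.0, -0.005, -0.0], [0.0, 0.0, -1.0]]
wrist_force: [-0.6, 0.9, -0.7]
gripper_width: 0.997
gripper_force: 0.0
```

```bash
python3 - <<'E'
from h import *
s=state(); ribs(cap('wrist','w2'))
E
```

```text
3.7 [0.451  0.2607 0.2588] [[0.005, -1.0, -0.0], [-1.0, -0.005, -0.0], [0.0, 0.0, -1.0]] 0.9966114929687698 [-0.6  0.9 -0.7]
hue 15.0 ctr 449.2 104.1 size 59.8 14.4 ang 88.0 top 20.4 darkside -17.0 medn -0.2 box [245   6  14  57]
hue 12.0 ctr 688.4 186.7 size 113.9 10.4 ang 174.7 top 38.0 darkside 6.3 medn 0.2 box [ 9 99 90 17]
hue 14.0 ctr 450.1 279.5 size 102.8 15.0 ang 88.5 top 32.4 darkside -40.9 medn -0.2 box [243 143  15  79]
```

Call:
{"api": "drive_tool", "payload": {"moves": [{"delta_pos": [-27,0,0],"turn": 0.03,"claw": 1},{"delta_pos": [0,0,50],"turn": 0,"claw": 1},{"delta_pos": [0,0,50],"turn": 0,"claw": 1},{"delta_pos": [0,0,50],"turn": 0,"claw": 1},{"delta_pos": [0,0,50],"turn": 0,"claw": 1},{"delta_pos": [0,0,0],"turn": 0,"claw": 1},{"delta_pos": [0,0,0],"turn": 0,"claw": 1}]}}

```text
time_s: 4.62
tcp_pos: [0.4519, 0.2883, 0.061]
ee_rot: [[-0.025, -1.0, 0.003], [-1.0, 0.025, 0.002], [-0.002, -0.003, -1.0]]
wrist_force: [0.5, 0.1, 0.7]
gripper_width: 0.996
gripper_force: 0.0
```

Call:
{"api": "drive_tool", "payload": {"moves": [{"delta_pos": [0,1.5,30],"turn": 0,"claw": 1},{"delta_pos": [0,0,26],"turn": 0,"claw": 0.6},{"delta_pos": [0,0,0],"turn": 0,"claw": 0.4},{"delta_pos": [0,0,0],"turn": 0,"claw": 0.25},{"delta_pos": [0,0,0],"turn": 0,"claw": 0.1},{"delta_pos": [0,0,0],"turn": 0,"claw": 0},{"delta_pos": [0,0,0],"turn": 0,"claw": 0},{"delta_pos": [0,0,0],"turn": 0,"claw": 0}]}}

```text
time_s: 5.62
tcp_pos: [0.449, 0.2882, 0.0031]
ee_rot: [[-0.024, -1.0, 0.0], [-1.0, 0.024, 0.0], [-0.0, -0.0, -1.0]]
wrist_force: [-0.0, 0.4, 0.7]
gripper_width: 0.282
gripper_force: 0.0
```

Call:
{"api": "drive_tool", "payload": {"moves": [{"delta_pos": [0,0,0],"turn": 0,"claw": 0},{"delta_pos": [0,0,0],"turn": 0,"claw": 0},{"delta_pos": [0,0,0],"turn": 0,"claw": 0},{"delta_pos": [0,0,0],"turn": 0,"claw": 0}]}}

```text
time_s: 6.12
tcp_pos: [0.449, 0.2882, 0.0029]
ee_rot: [[-0.024, -1.0, -0.0], [-1.0, 0.024, -0.0], [0.0, 0.0, -1.0]]
wrist_force: [0.2, 0.4, 0.1]
gripper_width: 0.158
gripper_force: 30.0
```

Call:
{"api": "drive_tool", "payload": {"moves": [{"delta_pos": [0,0,-30],"turn": 0,"claw": 0},{"delta_pos": [0,0,-45],"turn": 0.1826,"claw": 0},{"delta_pos": [0,0,-45],"turn": 0.1826,"claw": 0},{"delta_pos": [0,0,-40],"turn": 0.1826,"claw": 0},{"delta_pos": [0,0,0],"turn": 0.1826,"claw": 0},{"delta_pos": [0,0,0],"turn": 0.1826,"claw": 0},{"delta_pos": [0,0,0],"turn": 0.1826,"claw": 0},{"delta_pos": [0,0,0],"turn": 0.1826,"claw": 0},{"delta_pos": [0,0,0],"turn": 0.1826,"claw": 0},{"delta_pos": [0,0,0],"turn": 0.1826,"claw": 0},{"delta_pos": [0,0,0],"turn": 0,"claw": 0}]}}

```text
time_s: 7.5
tcp_pos: [0.4487, 0.288, 0.1628]
ee_rot: [[-0.996, 0.094, -0.0], [0.094, 0.996, -0.0], [0.0, -0.0, -1.0]]
wrist_force: [-0.2, 0.1, -1.0]
gripper_width: 0.159
gripper_force: 30.0
```

Call:
{"api": "drive_tool", "payload": {"moves": [{"delta_pos": [-46.5,-34.3,0],"turn": 0,"claw": 0},{"delta_pos": [-46.5,-34.3,0],"turn": 0,"claw": 0},{"delta_pos": [-46.5,-34.3,0],"turn": 0,"claw": 0},{"delta_pos": [-46.5,-34.3,0],"turn": 0,"claw": 0},{"delta_pos": [-46.5,-34.3,0],"turn": 0,"claw": 0},{"delta_pos": [0,0,0],"turn": 0,"claw": 0},{"delta_pos": [0,0,0],"turn": 0,"claw": 0}]}}

```text
time_s: 8.38
tcp_pos: [0.6633, 0.0948, 0.1622]
ee_rot: [[-0.995, 0.095, -0.002], [0.095, 0.995, -0.0], [0.002, -0.0, -1.0]]
wrist_force: [-0.3, 0.0, 0.2]
gripper_width: 0.16
gripper_force: 30.0
```

```bash
python3 - <<'E'
from h import *
s=state(); c=cap('wrist','w3');np.savez('w3.npz',**c); R=s['ee_rot'] if 1 else 0
ribs(c,.06,.3,384)
E
```

```text
8.375 [0.6633 0.0948 0.1622] [[-0.995, 0.095, -0.002], [0.095, 0.995, -0.0], [0.002, -0.0, -1.0]] 0.15958200549781412 [-0.3  0.   0.2]
hue 120.0 ctr 648.4 100.4 size 148.5 87.2 ang 62.2 top 280.0 darkside -19.6 medn 10.0 box [  0 128 512 256]
```

View pics/w3.png

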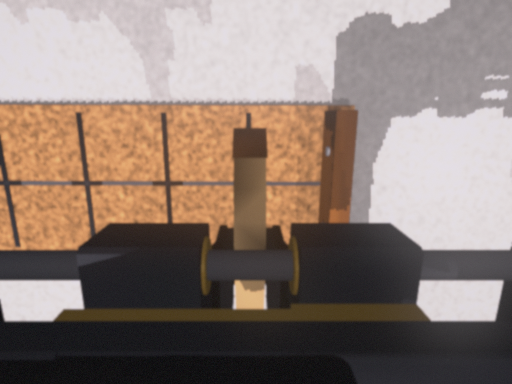

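The wrist view shows A held with its nose up (-x) at (250,128-155). Cross 1's line end is at (248,115), the row line at row 183, and cross 2's line runs from (163,115) to (170,248).

```bash
cat >> h.py <<'E'
def rayf(c,z):
    E=c['extrinsics'];f=192/np.tan(np.radians(c['vertical_fov'])/2)
    def r(u,v):
        d=E[:3,:3]@np.array([(u-c['cx'])/f,(v-c['cy'])/f,1]);return (E[:3,3]+d*(z-E[2,3])/d[2])[:2]*1000
    return r
def darkline(c,seeds,half=5,z=.008,axis='v',rng=()):
    "centroid of dark along rows (axis v) or columns; seeds: function index->approx"
    g=cv2.cvtColor(c['color'],cv2.COLOR_RGB2HSV)[...,2].astype(float); r=rayf(c,z); W=[]
    for i in rng:
        k=np.arange(int(round(seeds(i)))-half,int(round(seeds(i)))+half+1)
        s=g[i,k] if axis=='v' else g[k,i]
        w=np.clip(np.median(s)-15-s,0,None)
        if w.sum()>20:
            t=(k*w).sum()/w.sum(); W.append(r(t,i) if axis=='v' else r(i,t))
    return np.array(W)
def fit(W,ax):
    x,y=W[:,ax],W[:,1-ax]; p=np.polyfit(x,y,1); 
    for _ in 'ab': ok=abs(y-np.polyval(p,x))<2; p=np.polyfit(x[ok],y[ok],1)
    return p,ok.sum()
E
cat >> h.py <<'E'
def inhand(c,s,u=(240,260),v=(100,222)):
    "tool-frame extents of the held rib's visible nose"
    P=pts(c); T=(P-np.array(s['tcp_pos']))@np.array(s['ee_rot'])*1000
    m=np.zeros(P.shape[:2],bool); m[v[0]:v[1],u[0]:u[1]]=True
    m&=(c['range_z']>.05)&(T[...,2]<15)&(T[...,2]>-45)
    q=T[m]; print('nose x',np.percentile(q[:,0],[90,98,99.5]).round(1),'z range',np.percentile(q[:,2],[1,99]).round(1))
    m2=np.zeros(P.shape[:2],bool); m2[v[0]:v[1],200:300]=True; m2&=(c['range_z']>.05)&(T[...,2]<8)&(T[...,2]>-35)&(T[...,0]>25)
    q=T[m2]
    if len(q)>20:
        (a,b),wh,ang=cv2.minAreaRect(q[:,:2].astype(np.float32)); print('front part rect',np.round([a,b,*wh,ang],1))
E
python3 - <<'E'
from h import *
c=dict(np.load('w3.npz')); s=state()
inhand(c,s)
p,n=fit(darkline(c,lambda v:163+(v-115)*7/133,rng=range(118,175)),0); print('c2',n,np.degrees(np.arctan(p[0])),np.polyval(p,656))
p3,n=fit(darkline(c,lambda v:79+(v-115)*14/133,rng=range(118,175)),0); print('c3',n,np.degrees(np.arctan(p3[0])),np.polyval(p3,648.4))
h,n=fit(darkline(c,lambda u:183,axis='h',rng=list(range(95,155))+list(range(178,228))+list(range(272,315))),1); print('row',n,np.degrees(np.arctan(h[0])),[np.polyval(h,y).round(1) for y in(95,15.4,-64.4)])
p1,n=fit(darkline(c,lambda v:248,rng=range(113,126)),0); print('c1',n,np.polyval(p1,600),'predicted',95+.0968*63.7)
E
```

```text
8.425 [0.6631 0.0955 0.1627] [[-0.996, 0.095, -0.001], [0.095, 0.996, -0.0], [0.001, -0.0, -1.0]] 0.1564390193358799 [-1.1  0.4 -0.2]
nose x [57.1 60.4 60.8] z range [-28.8  -7.4]
front part rect [42.9 -0.5 35.9 15.2  0.2]
c2 57 -5.556664827645919 13.974117552662989
c3 57 -5.65818150334622 -65.81389663784311
row 153 5.7026688584797505 [np.float64(661.8), np.float64(653.8), np.float64(645.9)]
c1 13 99.77399188643719 predicted 101.16616
```

Call:
{"api": "drive_tool", "payload": {"moves": [{"delta_pos": [0.5,-0.6,40],"turn": 0,"claw": 0},{"delta_pos": [0,0,40],"turn": 0,"claw": 0},{"delta_pos": [0,0,40],"turn": 0,"claw": 0},{"delta_pos": [0,0,20],"turn": 0,"claw": 0},{"delta_pos": [0,0,0],"turn": 0,"claw": 0},{"delta_pos": [0,0,0],"turn": 0,"claw": 0}]}}

```text
time_s: 9.18
tcp_pos: [0.6638, 0.0956, 0.0246]
ee_rot: [[-0.996, 0.094, 0.002], [0.094, 0.996, 0.001], [-0.002, 0.001, -1.0]]
wrist_force: [-0.9, -0.1, -0.7]
gripper_width: 0.157
gripper_force: 30.0
```

Call:
{"api": "drive_tool", "payload": {"moves": [{"delta_pos": [0.5,-0.6,6],"turn": 0,"claw": 0},{"delta_pos": [0,0,5],"turn": 0,"claw": 0},{"delta_pos": [0,0,2],"turn": 0,"claw": 0},{"delta_pos": [0,0,0],"turn": 0,"claw": 0},{"delta_pos": [0,0,0],"turn": 0,"claw": 0}]}}

```text
time_s: 9.8
tcp_pos: [0.6627, 0.094, 0.011]
ee_rot: [[-0.995, 0.096, 0.0], [0.096, 0.995, -0.0], [-0.0, -0.0, -1.0]]
wrist_force: [-3.1, -0.2, 5.6]
gripper_width: 0.157
gripper_force: 30.0
```

Call:
{"api": "drive_tool", "payload": {"moves": [{"delta_pos": [0,0,0],"turn": 0,"claw": 0.25},{"delta_pos": [0,0,0],"turn": 0,"claw": 0.5},{"delta_pos": [0,0,0],"turn": 0,"claw": 0.5},{"delta_pos": [0,0,0],"turn": 0,"claw": 0.5},{"delta_pos": [0,0,-20],"turn": 0,"claw": 0.5},{"delta_pos": [0,0,-40],"turn": 0,"claw": 0.6},{"delta_pos": [0,0,-45],"turn": 0,"claw": 1},{"delta_pos": [0,0,-45],"turn": -0.18,"claw": 1},{"delta_pos": [0,0,-45],"turn": -0.18,"claw": 1},{"delta_pos": [0,0,-45],"turn": -0.18,"claw": 1},{"delta_pos": [0,0,0],"turn": -0.18,"claw": 1},{"delta_pos": [0,0,0],"turn": -0.18,"claw": 1}]}}

```text
time_s: 11.3
tcp_pos: [0.6627, 0.0941, 0.2508]
ee_rot: [[-0.69, -0.724, 0.001], [-0.724, 0.69, 0.001], [-0.001, -0.0, -1.0]]
wrist_force: [0.3, 0.7, -0.5]
gripper_width: 0.996
gripper_force: 0.0
```

Call:
{"api": "drive_tool", "payload": {"moves": [{"delta_pos": [0,0,0],"turn": -0.18,"claw": 1},{"delta_pos": [0,0,0],"turn": -0.18,"claw": 1},{"delta_pos": [0,0,0],"turn": -0.18,"claw": 1},{"delta_pos": [0,0,0],"turn": -0.18,"claw": 1},{"delta_pos": [40,42,0],"turn": 0,"claw": 1},{"delta_pos": [40,42,0],"turn": 0,"claw": 1},{"delta_pos": [40,42,0],"turn": 0,"claw": 1},{"delta_pos": [40,42,0],"turn": 0,"claw": 1},{"delta_pos": [40,42,0],"turn": 0,"claw": 1},{"delta_pos": [0,0,0],"turn": 0,"claw": 1},{"delta_pos": [0,0,0],"turn": 0,"claw": 1}]}}

```text
time_s: 12.68
tcp_pos: [0.4438, -0.0959, 0.2504]
ee_rot: [[-0.048, -0.999, 0.002], [-0.999, 0.048, 0.0], [-0.0, -0.001, -1.0]]
wrist_force: [0.1, -0.1, -0.5]
gripper_width: 1.0
gripper_force: 0.0
```

```bash
python3 - <<'E'
from h import *
s=state(); ribs(cap('wrist','w4'))
c=cap('top'); I=cv2.resize(c['color'][90:250,90:410],None,fx=2.5,fy=2.5,interpolation=cv2.INTER_CUBIC); cv2.imwrite('pics/t1.png',I[:,:,::-1]); np.savez('t1.npz',**c)
E
```

```text
12.675 [ 0.4438 -0.0959  0.2504] [[-0.048, -0.999, 0.002], [-0.999, 0.048, 0.0], [-0.0, -0.001, -1.0]] 1.0001006249837068 [ 0.1 -0.1 -0.5]
hue 15.0 ctr 455.9 -270.7 size 25.1 13.5 ang 85.5 top 19.7 darkside 2.9 medn 0.1 box [225   0  13  29]
hue 14.0 ctr 446.1 -92.4 size 94.1 15.1 ang 82.1 top 28.5 darkside -33.6 medn -0.4 box [239 134  19  74]
```

View pics/t1.png

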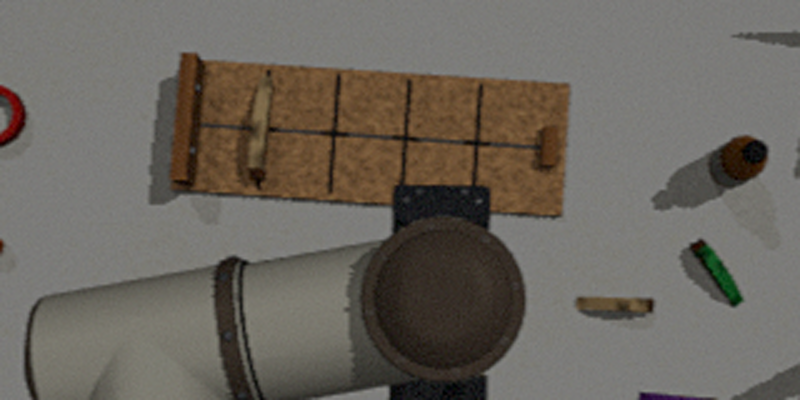

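A stands on cross 1: its line stubs show at both ends, (269,72) and (259,185). B is next.

Call:
{"api": "drive_tool", "payload": {"moves": [{"delta_pos": [-8.2,-2.5,0],"turn": 0.09,"claw": 1},{"delta_pos": [0,0,50],"turn": 0,"claw": 1},{"delta_pos": [0,0,50],"turn": 0,"claw": 1},{"delta_pos": [0,0,50],"turn": 0,"claw": 1},{"delta_pos": [0,0,40],"turn": 0,"claw": 1},{"delta_pos": [0,0,0],"turn": 0,"claw": 0.8},{"delta_pos": [0,0,0],"turn": 0,"claw": 0.6}]}}

```text
time_s: 13.65
tcp_pos: [0.4481, -0.0873, 0.061]
ee_rot: [[-0.136, -0.991, 0.002], [-0.991, 0.136, -0.0], [-0.0, -0.002, -1.0]]
wrist_force: [1.1, 0.1, -0.0]
gripper_width: 0.855
gripper_force: 0.0
```

Call:
{"api": "drive_tool", "payload": {"moves": [{"delta_pos": [0,0.7,30],"turn": 0,"claw": 0.6},{"delta_pos": [0,0,28],"turn": 0,"claw": 0.4},{"delta_pos": [0,0,0],"turn": 0,"claw": 0},{"delta_pos": [0,0,0],"turn": 0,"claw": 0},{"delta_pos": [0,0,0],"turn": 0,"claw": 0},{"delta_pos": [0,0,0],"turn": 0,"claw": 0},{"delta_pos": [0,0,0],"turn": 0,"claw": 0},{"delta_pos": [0,0,0],"turn": 0,"claw": 0},{"delta_pos": [0,0,0],"turn": 0,"claw": 0}]}}

```text
time_s: 14.78
tcp_pos: [0.4463, -0.0876, 0.0029]
ee_rot: [[-0.137, -0.991, 0.001], [-0.991, 0.137, 0.0], [-0.0, -0.001, -1.0]]
wrist_force: [-0.8, 0.3, 7.3]
gripper_width: 0.159
gripper_force: 30.0
```

Call:
{"api": "drive_tool", "payload": {"moves": [{"delta_pos": [0,0,-30],"turn": 0,"claw": 0},{"delta_pos": [0,0,-45],"turn": 0.1701,"claw": 0},{"delta_pos": [0,0,-45],"turn": 0.1701,"claw": 0},{"delta_pos": [0,0,-40],"turn": 0.1701,"claw": 0},{"delta_pos": [0,0,0],"turn": 0.1701,"claw": 0},{"delta_pos": [0,0,0],"turn": 0.1701,"claw": 0},{"delta_pos": [0,0,0],"turn": 0.1701,"claw": 0},{"delta_pos": [0,0,0],"turn": 0.1701,"claw": 0},{"delta_pos": [0,0,0],"turn": 0.1701,"claw": 0},{"delta_pos": [0,0,0],"turn": 0.1701,"claw": 0},{"delta_pos": [0,0,0],"turn": 0,"claw": 0}]}}

```text
time_s: 16.15
tcp_pos: [0.4453, -0.0877, 0.1619]
ee_rot: [[-0.995, 0.096, -0.0], [0.096, 0.995, 0.0], [0.0, 0.0, -1.0]]
wrist_force: [-1.0, -1.0, -0.7]
gripper_width: 0.157
gripper_force: 30.0
```

Call:
{"api": "drive_tool", "payload": {"moves": [{"delta_pos": [-39.6,24.4,0],"turn": 0,"claw": 0},{"delta_pos": [-39.6,24.4,0],"turn": 0,"claw": 0},{"delta_pos": [-39.6,24.4,0],"turn": 0,"claw": 0},{"delta_pos": [-39.6,24.4,0],"turn": 0,"claw": 0},{"delta_pos": [-39.6,24.4,0],"turn": 0,"claw": 0},{"delta_pos": [0,0,0],"turn": 0,"claw": 0},{"delta_pos": [0,0,0],"turn": 0,"claw": 0}]}}

```text
time_s: 17.02
tcp_pos: [0.6538, 0.0143, 0.1612]
ee_rot: [[-0.995, 0.096, -0.002], [0.096, 0.995, -0.0], [0.002, -0.0, -1.0]]
wrist_force: [-0.3, -0.4, 0.9]
gripper_width: 0.159
gripper_force: 30.0
```

```bash
python3 - <<'E'
from h import *
s=state(); c=cap('wrist','w5');np.savez('w5.npz',**c)
inhand(c,s)
E
```

```text
17.025 [0.6538 0.0143 0.1612] [[-0.995, 0.096, -0.002], [0.096, 0.995, -0.0], [0.002, -0.0, -1.0]] 0.15861554122320543 [-0.3 -0.4  0.9]
nose x [49.5 51.9 52.3] z range [-25.1  -6.8]
front part rect [38.7  0.2 15.2 27.4 89.9]
```

View pics/w5.png

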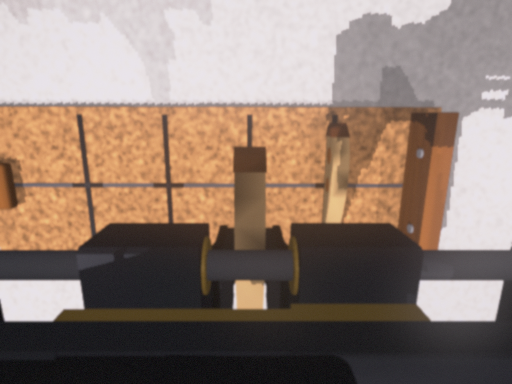

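B is held with its nose at (250,150), above cross 2's line (250,115). A stands at (337,130-220), with its line stub showing at (335,118).

Call:
{"api": "drive_tool", "payload": {"moves": [{"delta_pos": [-1.5,0.4,40],"turn": 0,"claw": 0},{"delta_pos": [0,0,40],"turn": 0,"claw": 0},{"delta_pos": [0,0,40],"turn": 0,"claw": 0},{"delta_pos": [0,0,18],"turn": 0,"claw": 0},{"delta_pos": [0,0,0],"turn": 0,"claw": 0},{"delta_pos": [0,0,0],"turn": 0,"claw": 0}]}}

```text
time_s: 17.82
tcp_pos: [0.6574, 0.0148, 0.026]
ee_rot: [[-0.995, 0.097, 0.003], [0.097, 0.995, 0.0], [-0.003, 0.001, -1.0]]
wrist_force: [-0.1, 0.1, -0.1]
gripper_width: 0.163
gripper_force: 30.0
```

Call:
{"api": "drive_tool", "payload": {"moves": [{"delta_pos": [0.5,0,7],"turn": 0,"claw": 0},{"delta_pos": [0,0,5],"turn": 0,"claw": 0},{"delta_pos": [0,0,2],"turn": 0,"claw": 0},{"delta_pos": [0,0,0],"turn": 0,"claw": 0},{"delta_pos": [0,0,0],"turn": 0,"claw": 0}]}}

```text
time_s: 18.45
tcp_pos: [0.6556, 0.0148, 0.0109]
ee_rot: [[-0.995, 0.097, 0.0], [0.097, 0.995, -0.0], [-0.0, -0.0, -1.0]]
wrist_force: [-2.4, 1.8, 5.2]
gripper_width: 0.157
gripper_force: 30.0
```

Call:
{"api": "drive_tool", "payload": {"moves": [{"delta_pos": [0,0,0],"turn": 0,"claw": 0.25},{"delta_pos": [0,0,0],"turn": 0,"claw": 0.5},{"delta_pos": [0,0,0],"turn": 0,"claw": 0.5},{"delta_pos": [0,0,0],"turn": 0,"claw": 0.5},{"delta_pos": [0,0,-20],"turn": 0,"claw": 0.5},{"delta_pos": [0,0,-40],"turn": 0,"claw": 0.6},{"delta_pos": [0,0,-45],"turn": 0,"claw": 1},{"delta_pos": [0,0,-45],"turn": -0.1765,"claw": 1},{"delta_pos": [0,0,-45],"turn": -0.1765,"claw": 1},{"delta_pos": [0,0,-45],"turn": -0.1765,"claw": 1},{"delta_pos": [0,0,0],"turn": -0.1765,"claw": 1},{"delta_pos": [0,0,0],"turn": -0.1765,"claw": 1}]}}

```text
time_s: 19.95
tcp_pos: [0.6556, 0.0148, 0.2508]
ee_rot: [[-0.703, -0.711, 0.001], [-0.711, 0.703, 0.001], [-0.001, -0.0, -1.0]]
wrist_force: [-0.8, 0.7, -1.5]
gripper_width: 0.996
gripper_force: 0.0
```

Call:
{"api": "drive_tool", "payload": {"moves": [{"delta_pos": [0,0,0],"turn": -0.1765,"claw": 1},{"delta_pos": [0,0,0],"turn": -0.1765,"claw": 1},{"delta_pos": [0,0,0],"turn": -0.1765,"claw": 1},{"delta_pos": [0,0,0],"turn": -0.1765,"claw": 1},{"delta_pos": [39.5,23,0],"turn": 0,"claw": 1},{"delta_pos": [39.5,23,0],"turn": 0,"claw": 1},{"delta_pos": [39.5,23,0],"turn": 0,"claw": 1},{"delta_pos": [39.5,23,0],"turn": 0,"claw": 1},{"delta_pos": [39.5,23,0],"turn": 0,"claw": 1},{"delta_pos": [39.5,23,0],"turn": 0,"claw": 1},{"delta_pos": [39.5,23,0],"turn": 0,"claw": 1},{"delta_pos": [39.5,23,0],"turn": 0,"claw": 1}]}}

```text
time_s: 21.45
tcp_pos: [0.4459, -0.2866, 0.2501]
ee_rot: [[-0.08, -0.997, 0.0], [-0.997, 0.08, -0.0], [0.0, -0.0, -1.0]]
wrist_force: [0.4, -0.3, 0.8]
gripper_width: 0.997
gripper_force: 0.0
```

Call:
{"api": "drive_tool", "payload": {"moves": [{"delta_pos": [0,0,0],"turn": 0,"claw": 1},{"delta_pos": [0,0,0],"turn": 0,"claw": 1}]}}

```text
time_s: 21.7
tcp_pos: [0.447, -0.2855, 0.25]
ee_rot: [[-0.08, -0.997, 0.0], [-0.997, 0.08, 0.0], [-0.0, -0.0, -1.0]]
wrist_force: [-0.3, 0.1, -0.3]
gripper_width: 0.996
gripper_force: 0.0
```

```bash
python3 - <<'E'
from h import *
s=state(); ribs(cap('wrist','w6'))
E
```

```text
21.7 [ 0.447  -0.2855  0.25  ] [[-0.08, -0.997, 0.0], [-0.997, 0.08, 0.0], [-0.0, -0.0, -1.0]] 0.9964505057230303 [-0.3  0.1 -0.3]
hue 10.0 ctr 590.8 -418.9 size 47.4 19.5 ang 65.2 top 44.0 darkside -2.6 medn 6.8 box [98 40 27 43]
hue 65.0 ctr 488.3 -403.3 size 77.4 15.4 ang 33.4 top 24.4 darkside 18.7 medn 0.5 box [178  47  56  51]
hue 138.0 ctr 345.2 -359.8 size 75.8 15.1 ang 83.6 top 24.6 darkside -26.4 medn -1.3 box [321  67  20  67]
hue 14.0 ctr 454.6 -295.5 size 75.6 13.6 ang 85.3 top 24.7 darkside -26.3 medn 0.6 box [237 131  12  61]
hue 13.0 ctr 629.0 -238.4 size 149.9 14.1 ang 175.3 top 11.4 darkside 7.0 medn -0.1 box [ 56 211 115  11]
```

Call:
{"api": "drive_tool", "payload": {"moves": [{"delta_pos": [5.4,-8,0],"turn": 0,"claw": 1},{"delta_pos": [0,0,50],"turn": 0,"claw": 1},{"delta_pos": [0,0,50],"turn": 0,"claw": 1},{"delta_pos": [0,0,50],"turn": 0,"claw": 1},{"delta_pos": [0,0,40],"turn": 0,"claw": 1},{"delta_pos": [0,0,0],"turn": 0,"claw": 0.8},{"delta_pos": [0,0,0],"turn": 0,"claw": 0.6}]}}

```text
time_s: 22.62
tcp_pos: [0.4564, -0.2919, 0.0613]
ee_rot: [[-0.078, -0.997, 0.002], [-0.997, 0.078, -0.001], [0.001, -0.002, -1.0]]
wrist_force: [-0.6, -0.4, 0.2]
gripper_width: 0.852
gripper_force: 0.0
```

Call:
{"api": "drive_tool", "payload": {"moves": [{"delta_pos": [0,0.6,30],"turn": 0,"claw": 0.6},{"delta_pos": [0,0,28],"turn": 0,"claw": 0.4},{"delta_pos": [0,0,0],"turn": 0,"claw": 0},{"delta_pos": [0,0,0],"turn": 0,"claw": 0},{"delta_pos": [0,0,0],"turn": 0,"claw": 0},{"delta_pos": [0,0,0],"turn": 0,"claw": 0},{"delta_pos": [0,0,0],"turn": 0,"claw": 0},{"delta_pos": [0,0,0],"turn": 0,"claw": 0},{"delta_pos": [0,0,0],"turn": 0,"claw": 0}]}}

```text
time_s: 23.75
tcp_pos: [0.4545, -0.2917, 0.003]
ee_rot: [[-0.079, -0.997, 0.001], [-0.997, 0.079, -0.001], [0.001, -0.001, -1.0]]
wrist_force: [-0.3, 1.1, 6.3]
gripper_width: 0.159
gripper_force: 30.0
```

Call:
{"api": "drive_tool", "payload": {"moves": [{"delta_pos": [0,0,-30],"turn": 0,"claw": 0},{"delta_pos": [0,0,-45],"turn": 0.1767,"claw": 0},{"delta_pos": [0,0,-45],"turn": 0.1767,"claw": 0},{"delta_pos": [0,0,-40],"turn": 0.1767,"claw": 0},{"delta_pos": [0,0,0],"turn": 0.1767,"claw": 0},{"delta_pos": [0,0,0],"turn": 0.1767,"claw": 0},{"delta_pos": [0,0,0],"turn": 0.1767,"claw": 0},{"delta_pos": [0,0,0],"turn": 0.1767,"claw": 0},{"delta_pos": [0,0,0],"turn": 0.1767,"claw": 0},{"delta_pos": [0,0,0],"turn": 0.1767,"claw": 0},{"delta_pos": [0,0,0],"turn": 0,"claw": 0}]}}

```text
time_s: 25.12
tcp_pos: [0.4537, -0.2914, 0.1617]
ee_rot: [[-0.995, 0.097, -0.001], [0.097, 0.995, 0.0], [0.001, 0.0, -1.0]]
wrist_force: [-0.9, -0.3, 0.6]
gripper_width: 0.158
gripper_force: 30.0
```

Call:
{"api": "drive_tool", "payload": {"moves": [{"delta_pos": [-28.3,40.7,0],"turn": 0,"claw": 0},{"delta_pos": [-28.3,40.7,0],"turn": 0,"claw": 0},{"delta_pos": [-28.3,40.7,0],"turn": 0,"claw": 0},{"delta_pos": [-28.3,40.7,0],"turn": 0,"claw": 0},{"delta_pos": [-28.3,40.7,0],"turn": 0,"claw": 0},{"delta_pos": [-28.3,40.7,0],"turn": 0,"claw": 0},{"delta_pos": [0,0,0],"turn": 0,"claw": 0},{"delta_pos": [0,0,0],"turn": 0,"claw": 0}]}}

```text
time_s: 26.12
tcp_pos: [0.6466, -0.0654, 0.1614]
ee_rot: [[-0.995, 0.097, -0.001], [0.097, 0.995, -0.0], [0.001, -0.0, -1.0]]
wrist_force: [-0.3, -0.0, 0.2]
gripper_width: 0.157
gripper_force: 30.0
```

```bash
python3 - <<'E'
from h import *
s=state(); c=cap('wrist','w7');np.savez('w7.npz',**c)
inhand(c,s)
E
```

```text
26.125 [ 0.6466 -0.0654  0.1614] [[-0.995, 0.097, -0.001], [0.097, 0.995, -0.0], [0.001, -0.0, -1.0]] 0.15740938759496165 [-0.3 -0.   0.2]
nose x [40.7 42.3 42.6] z range [-20.7  -5.4]
front part rect [33.9 -0.1 17.7 15.2  0.5]
```

View pics/w7.png

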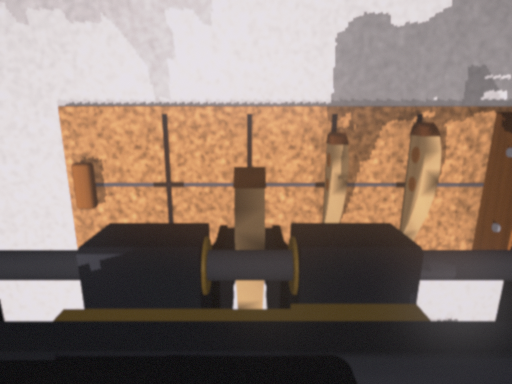

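C is held with its nose at (250,175), over cross 3's line (249,120). B at (336,140-220) and A at (424,130-235) stand on their crosses. It needs hardly any correction.

Call:
{"api": "drive_tool", "payload": {"moves": [{"delta_pos": [-0.5,0.3,40],"turn": 0,"claw": 0},{"delta_pos": [0,0,40],"turn": 0,"claw": 0},{"delta_pos": [0,0,40],"turn": 0,"claw": 0},{"delta_pos": [0,0,18],"turn": 0,"claw": 0},{"delta_pos": [0,0,0],"turn": 0,"claw": 0},{"delta_pos": [0,0,7],"turn": 0,"claw": 0},{"delta_pos": [0,0,5],"turn": 0,"claw": 0},{"delta_pos": [0,0,1],"turn": 0,"claw": 0},{"delta_pos": [0,0,0],"turn": 0,"claw": 0},{"delta_pos": [0,0,0],"turn": 0,"claw": 0}]}}

```text
time_s: 27.42
tcp_pos: [0.6479, -0.065, 0.0113]
ee_rot: [[-0.995, 0.099, 0.001], [0.099, 0.995, 0.0], [-0.001, 0.0, -1.0]]
wrist_force: [-0.2, -0.7, -0.8]
gripper_width: 0.157
gripper_force: 30.0
```

Call:
{"api": "drive_tool", "payload": {"moves": [{"delta_pos": [0,0,0],"turn": 0,"claw": 0.25},{"delta_pos": [0,0,0],"turn": 0,"claw": 0.5},{"delta_pos": [0,0,0],"turn": 0,"claw": 0.5},{"delta_pos": [0,0,0],"turn": 0,"claw": 0.5},{"delta_pos": [0,0,-20],"turn": 0,"claw": 0.5},{"delta_pos": [0,0,-40],"turn": 0,"claw": 0.6},{"delta_pos": [0,0,-45],"turn": 0,"claw": 1},{"delta_pos": [0,0,-45],"turn": -0.1815,"claw": 1},{"delta_pos": [0,0,-45],"turn": -0.1815,"claw": 1},{"delta_pos": [0,0,-45],"turn": -0.1815,"claw": 1},{"delta_pos": [0,0,0],"turn": -0.1815,"claw": 1},{"delta_pos": [0,0,0],"turn": -0.1815,"claw": 1}]}}

```text
time_s: 28.92
tcp_pos: [0.6476, -0.065, 0.2518]
ee_rot: [[-0.687, -0.727, 0.001], [-0.727, 0.687, 0.001], [-0.001, -0.001, -1.0]]
wrist_force: [-0.8, -0.2, 0.4]
gripper_width: 0.994
gripper_force: 0.0
```

Call:
{"api": "drive_tool", "payload": {"moves": [{"delta_pos": [0,0,0],"turn": -0.1815,"claw": 1},{"delta_pos": [0,0,0],"turn": -0.1815,"claw": 1},{"delta_pos": [0,0,0],"turn": -0.1815,"claw": 1},{"delta_pos": [0,0,0],"turn": -0.1815,"claw": 1},{"delta_pos": [-32.6,41,0],"turn": 0,"claw": 1},{"delta_pos": [-32.6,41,0],"turn": 0,"claw": 1},{"delta_pos": [-32.6,41,0],"turn": 0,"claw": 1},{"delta_pos": [-32.6,41,0],"turn": 0,"claw": 1},{"delta_pos": [-32.6,41,0],"turn": 0,"claw": 1},{"delta_pos": [0,0,0],"turn": 0,"claw": 1},{"delta_pos": [0,0,0],"turn": 0,"claw": 1}]}}

```text
time_s: 30.3
tcp_pos: [0.449, 0.1054, 0.2514]
ee_rot: [[-0.036, -0.999, 0.001], [-0.999, 0.036, 0.0], [-0.0, -0.001, -1.0]]
wrist_force: [0.9, 0.6, -0.8]
gripper_width: 0.998
gripper_force: 0.0
```

```bash
python3 - <<'E'
from h import *
s=state(); ribs(cap('wrist','w8'))
E
```

```text
30.3 [0.449  0.1054 0.2514] [[-0.036, -0.999, 0.001], [-0.999, 0.036, 0.0], [-0.0, -0.001, -1.0]] 0.9981381874751676 [ 0.9  0.6 -0.8]
hue 14.0 ctr 449.5 103.5 size 58.8 14.8 ang 87.7 top 20.7 darkside -22.8 medn 0.1 box [243 144  13  47]
```

Call:
{"api": "drive_tool", "payload": {"moves": [{"delta_pos": [-1.6,0,0],"turn": 0,"claw": 1},{"delta_pos": [0,0,50],"turn": 0,"claw": 1},{"delta_pos": [0,0,50],"turn": 0,"claw": 1},{"delta_pos": [0,0,50],"turn": 0,"claw": 1},{"delta_pos": [0,0,40],"turn": 0,"claw": 1},{"delta_pos": [0,0,0],"turn": 0,"claw": 0.8},{"delta_pos": [0,0,0],"turn": 0,"claw": 0.6}]}}

```text
time_s: 31.22
tcp_pos: [0.4503, 0.1071, 0.0621]
ee_rot: [[-0.037, -0.999, 0.002], [-0.999, 0.037, 0.001], [-0.001, -0.002, -1.0]]
wrist_force: [-0.5, -0.2, 0.3]
gripper_width: 0.849
gripper_force: 0.0
```

Call:
{"api": "drive_tool", "payload": {"moves": [{"delta_pos": [0,0,30],"turn": 0,"claw": 0.6},{"delta_pos": [0,0,28],"turn": 0,"claw": 0.4},{"delta_pos": [0,0,0],"turn": 0,"claw": 0},{"delta_pos": [0,0,0],"turn": 0,"claw": 0},{"delta_pos": [0,0,0],"turn": 0,"claw": 0},{"delta_pos": [0,0,0],"turn": 0,"claw": 0},{"delta_pos": [0,0,0],"turn": 0,"claw": 0},{"delta_pos": [0,0,0],"turn": 0,"claw": 0},{"delta_pos": [0,0,0],"turn": 0,"claw": 0}]}}

```text
time_s: 32.35
tcp_pos: [0.4493, 0.1072, 0.0039]
ee_rot: [[-0.036, -0.999, 0.001], [-0.999, 0.036, 0.001], [-0.001, -0.001, -1.0]]
wrist_force: [-0.9, 0.3, 7.0]
gripper_width: 0.153
gripper_force: 30.0
```

Call:
{"api": "drive_tool", "payload": {"moves": [{"delta_pos": [0,0,-30],"turn": 0,"claw": 0},{"delta_pos": [0,0,-45],"turn": 0.1813,"claw": 0},{"delta_pos": [0,0,-45],"turn": 0.1813,"claw": 0},{"delta_pos": [0,0,-40],"turn": 0.1813,"claw": 0},{"delta_pos": [0,0,0],"turn": 0.1813,"claw": 0},{"delta_pos": [0,0,0],"turn": 0.1813,"claw": 0},{"delta_pos": [0,0,0],"turn": 0.1813,"claw": 0},{"delta_pos": [0,0,0],"turn": 0.1813,"claw": 0},{"delta_pos": [0,0,0],"turn": 0.1813,"claw": 0},{"delta_pos": [0,0,0],"turn": 0.1813,"claw": 0},{"delta_pos": [0,0,0],"turn": 0,"claw": 0}]}}

```text
time_s: 33.72
tcp_pos: [0.4486, 0.1068, 0.1629]
ee_rot: [[-0.995, 0.095, -0.0], [0.095, 0.995, -0.0], [0.0, -0.0, -1.0]]
wrist_force: [-0.2, -0.4, 0.1]
gripper_width: 0.158
gripper_force: 30.0
```

Call:
{"api": "drive_tool", "payload": {"moves": [{"delta_pos": [-35.6,-38.7,0],"turn": 0,"claw": 0},{"delta_pos": [-35.6,-38.7,0],"turn": 0,"claw": 0},{"delta_pos": [-35.6,-38.7,0],"turn": 0,"claw": 0},{"delta_pos": [-35.6,-38.7,0],"turn": 0,"claw": 0},{"delta_pos": [-35.6,-38.7,0],"turn": 0,"claw": 0},{"delta_pos": [-35.6,-38.7,0],"turn": 0,"claw": 0},{"delta_pos": [0,0,0],"turn": 0,"claw": 0},{"delta_pos": [0,0,0],"turn": 0,"claw": 0}]}}

```text
time_s: 34.72
tcp_pos: [0.6381, -0.1449, 0.1623]
ee_rot: [[-0.995, 0.096, -0.002], [0.096, 0.995, 0.0], [0.002, 0.0, -1.0]]
wrist_force: [0.1, 1.1, 0.4]
gripper_width: 0.154
gripper_force: 30.0
```

```bash
python3 - <<'E'
from h import *
s=state(); c=cap('wrist','w9');np.savez('w9.npz',**c)
inhand(c,s)
E
```

```text
34.725 [ 0.6381 -0.1449  0.1623] [[-0.995, 0.096, -0.002], [0.096, 0.995, 0.0], [0.002, 0.0, -1.0]] 0.15408136638508008 [0.1 1.1 0.4]
nose x [32.4 33.4 33.7] z range [-15.5  -2.3]
front part rect [29.4  0.1 15.2  8.8 89.4]
```

View pics/w9.png

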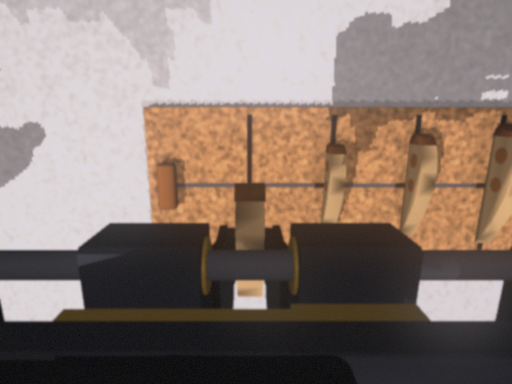

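D is held with its nose at (250,190), over cross 4's line (250,120). C, B and A stand at (335,180), (420,185) and (500,185).

Call:
{"api": "drive_tool", "payload": {"moves": [{"delta_pos": [-0.8,0,40],"turn": 0,"claw": 0},{"delta_pos": [0,0,40],"turn": 0,"claw": 0},{"delta_pos": [0,0,40],"turn": 0,"claw": 0},{"delta_pos": [0,0,18],"turn": 0,"claw": 0},{"delta_pos": [0,0,0],"turn": 0,"claw": 0},{"delta_pos": [0,0,7],"turn": 0,"claw": 0},{"delta_pos": [0,0,4],"turn": 0,"claw": 0},{"delta_pos": [0,0,1.5],"turn": 0,"claw": 0},{"delta_pos": [0,0,0],"turn": 0,"claw": 0},{"delta_pos": [0,0,0],"turn": 0,"claw": 0}]}}

```text
time_s: 36.02
tcp_pos: [0.6398, -0.1452, 0.0128]
ee_rot: [[-0.995, 0.097, 0.0], [0.097, 0.995, -0.0], [-0.0, 0.0, -1.0]]
wrist_force: [-0.0, 0.7, 0.7]
gripper_width: 0.158
gripper_force: 30.0
```

Call:
{"api": "drive_tool", "payload": {"moves": [{"delta_pos": [0,0,0.9],"turn": 0,"claw": 0},{"delta_pos": [0,0,0],"turn": 0,"claw": 0}]}}

```text
time_s: 36.28
tcp_pos: [0.6398, -0.1451, 0.012]
ee_rot: [[-0.995, 0.097, 0.0], [0.097, 0.995, -0.0], [-0.001, -0.0, -1.0]]
wrist_force: [-1.4, 0.2, 0.9]
gripper_width: 0.157
gripper_force: 30.0
```

Call:
{"api": "drive_tool", "payload": {"moves": [{"delta_pos": [0,0,0],"turn": 0,"claw": 0.25},{"delta_pos": [0,0,0],"turn": 0,"claw": 0.5},{"delta_pos": [0,0,0],"turn": 0,"claw": 0.5},{"delta_pos": [0,0,0],"turn": 0,"claw": 0.5},{"delta_pos": [0,0,-20],"turn": 0,"claw": 0.5},{"delta_pos": [0,0,-40],"turn": 0,"claw": 0.5},{"delta_pos": [0,0,-50],"turn": 0,"claw": 0.5},{"delta_pos": [0,0,-50],"turn": 0,"claw": 0.5},{"delta_pos": [40,0,-40],"turn": 0,"claw": 0.5},{"delta_pos": [45,0,0],"turn": 0,"claw": 0.5},{"delta_pos": [45,0,0],"turn": 0,"claw": 0.5},{"delta_pos": [45,0,0],"turn": 0,"claw": 0.5}]}}

```text
time_s: 37.78
tcp_pos: [0.4639, -0.128, 0.2117]
ee_rot: [[-0.995, 0.097, 0.001], [0.097, 0.995, 0.0], [-0.0, 0.0, -1.0]]
wrist_force: [0.7, 0.0, -0.3]
gripper_width: 0.498
gripper_force: 0.0
```

Call:
{"api": "drive_tool", "payload": {"moves": [{"delta_pos": [0,0,0],"turn": 0,"claw": 0.5},{"delta_pos": [0,0,0],"turn": 0,"claw": 0.5}]}}

```text
time_s: 38.02
tcp_pos: [0.4661, -0.1281, 0.2122]
ee_rot: [[-0.995, 0.097, 0.002], [0.097, 0.995, -0.0], [-0.002, -0.0, -1.0]]
wrist_force: [0.1, 0.5, 0.7]
gripper_width: 0.499
gripper_force: 0.0
```

```bash
python3 - <<'E'
from h import *
state()
c=cap('top'); np.savez('t2.npz',**c); cr=lambda c:cv2.resize(c[95:195,140:410],None,fx=2.9,fy=2.9,interpolation=cv2.INTER_CUBIC)
s=cap('side')['color'][100:290,90:360]; s=cv2.resize(s,None,fx=1.6,fy=1.6)
t=cr(c['color']); I=np.zeros((t.shape[0]+s.shape[0],max(t.shape[1],s.shape[1]),3),np.uint8); I[:t.shape[0],:t.shape[1]]=t; I[t.shape[0]:,:s.shape[1]]=s
cv2.imwrite('pics/fin.png',I[:,:,::-1]); print(I.shape)
# ribs on board vs crosses (top camera frame), by height over board
P=pts(c); m=((P[...,2]>.015)&(P[...,2]<.05)&(c['range_z']>.5)).astype(np.uint8); m[:, :172]=0; m[:112]=0; m[180:]=0; m[:,318:]=0
n,l,st,_=cv2.connectedComponentsWithStats(m)
for i in range(1,n):
    if st[i,4]>25:
        q=P[l==i][:,:2]*1000; (a,b),wh,an=cv2.minAreaRect(q.astype(np.float32)); print(np.round([a,b,*wh,an],1),st[i])
E
```

```text
38.025 [ 0.4661 -0.1281  0.2122] [[-0.995, 0.097, 0.002], [0.097, 0.995, -0.0], [-0.002, -0.0, -1.0]] 0.49937654883492283 [0.1 0.5 0.7]
(594, 783, 3)
[661.2  97.   15.3 116.3  84.8] [189 121   9  42 249]
[652.7  17.7  14.4  94.7  84.1] [218 127   8  34 184]
[644.9 -62.1  14.6  76.9  83.4] [247 132   8  28 138]
[ 637.3 -141.2   13.8   59.1   87.7] [277 137   6  22 107]
[ 631.7 -222.1   17.7   43.6   82.9] [305 141   8  16 102]
```

View pics/fin.png

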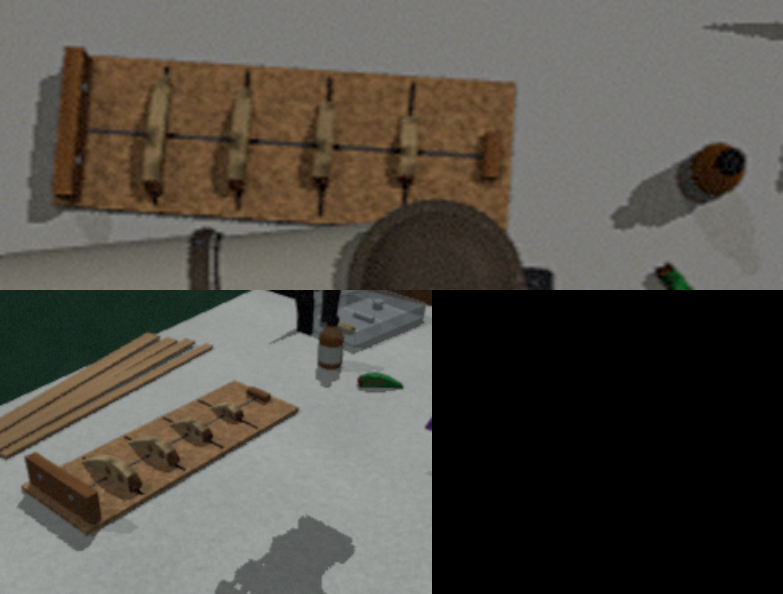

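All four ribs stand on their crosses in size order. In the top view they are at x px 155, 240, 325 and 408, within about 1 mm of the line stubs. Their noses face the robot, the bottle is undisturbed and the gripper is clear.

```bash
python3 -c "
from h import *
print(ticket.finish_job())"
```

```text
the job is handed in; nothing more can be done
None
```

I stood all four ribs upright on crosses 1–4, largest next to the root block down to smallest at the far end, noses toward the robot and centred to about 1 mm. The glue bottle was not touched, and I handed the job in at about 38 s of the 112 s allowed.

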